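Get the wax block out from behind and case it

TASK

The green wax block stands on the stock rack behind a white carton and a red air bulb: stand the carton and the bulb upright on the bare dark plywood board first, then lay the wax block in the open green case and shut its lid. After that put the carton back on its blue square and the bulb back on its yellow disc, upright. Never tip the carton or the bulb over, and leave the black loupe and the blue side cutters where they are.

Things in the scene. Friction and masses are not known exactly. Their poses are not given: they have to be found in the camera images.
- carton_center (a point): White carton, a closed box 66 x 66 mm, 95 mm high, 70 g. The point is its centre, half-way up; its z axis is up, its x and y axes are square to its sides. It starts upright on place_carton, one face about 8 mm in front of the wax block and, at the side, about 12 mm from the bulb; grip it near its top across the two faces that its x axis points through, where there is room above the wax block.
- bulb_center (a point): Red rubber air bulb standing nozzle up, 75 mm high in all, 40 g: a round body 42 mm across (0 to 40 mm above its base), rigid here, and on it an upright black nozzle about 12 mm across (40 to 75 mm above its base), by which it can be picked up. The point is on its axis, 37.5 mm above its base; z axis up. It starts upright on place_bulb.
- wax_center (a point): Dark green block of carving wax, 37 (its x) x 53 (its y) x 24 mm high, 45 g, lying flat on the stock rack behind the carton and the bulb. The point is its centre. Behind it are 30 mm of free board, then a fence that rises 10 mm above the board; in front of it, once cleared, the board is free. The rack is a plywood base 170 (front to back) x 140 mm and 12 mm thick, fixed to the bench at z = 0, turned like the wax block.
- place_carton: Home of the carton: a blue square 74 x 74 mm inlaid in the rack's board, on the robot's side of the wax block. Origin at its centre, on the board's top (12 mm above the bench); x axis towards the rack's fence. Fixed.
- place_bulb: Home of the bulb: a yellow disc 54 mm across inlaid in the rack's board, 66 mm sideways of the blue square (left or right of it). Origin at its centre, on the board's top (12 mm above the bench); x axis towards the rack's fence. Fixed.
- side_board: Bare dark plywood board lying on the bench beside the rack or the case, 115 (its x) x 165 (its y) x 12 mm thick, its long side pointing away from the robot; room for the carton and the bulb one behind the other along its y. Origin at the centre of its underside. Fixed.
- case: Green parts case on the bench, an open box 100 (its x) x 120 (its y) x 45 mm high outside, walls and floor 4 mm thick, grey lining. Origin at the centre of its underside; z up; its x axis points to the hinge side, away from the robot. The hinge line runs along its y axis, 50 mm from the origin and 45 mm up. Fixed.
- lid (a joint): Angle of the case's lid, rad: 0 is shut, 1.72 is fully open. The lid is a green plate 100 x 120 x 5 mm, 90 g, with a small steel tab 9 mm long at its free edge; at the start it stands open, leaning back on the far side with its free edge about 150 mm above the bench and about 20 mm behind the hinge line. It rests there of itself; pushed towards the robot past upright (below 1.5) it falls shut by its own weight.
- loupe: Bystander: small black folding loupe, 39 x 21 x 21 mm, loose at the back of the bench. Origin at the centre of its underside. To the robot's right keep clear of a thin black hanging shaft (x = 0.28 m; y = -0.16 m at bench height, -0.10 m at 0.3 m, -0.05 m at 0.7 m), a steel pole (x = 0.48, y = -0.26 m) and, farther back, the lamp hood (x > 0.69, 0.19 m above the bench).
- cutters_side: Bystander: blue-handled side cutters, 107 x 61 x 12 mm, loose at the back of the bench. Origin at the centre of their underside.

How it is judged (in metres and radians):
On the way, in this order (a step that is already met when the one before it is completed fails the run):
1. carton and bulb both stand upright on the side board, let go, with the wax block still where it lay (within 30 mm) (x of carton_center in the frame of side_board between -0.048 and 0.048 m and y of carton_center in the frame of side_board between -0.072 and 0.072 m and z of carton_center in the frame of side_board between 0.0535 and 0.0655 m and angle between each of carton, bulb's own z axis and vertical below 0.15 rad and x of bulb_center in the frame of side_board between -0.048 and 0.048 m and y of bulb_center in the frame of side_board between -0.072 and 0.072 m and z of bulb_center in the frame of side_board between 0.0435 and 0.0555 m and linear speed of each of carton, bulb below 0.02 m/s and contact force between the fingers and carton below 0.05 N and contact force between the fingers and bulb below 0.05 N and distance of wax_center from where it was at the start of the episode below 0.03 m), for 0.2 s.
2. the wax block is inside the case with the lid shut, while carton and bulb still stand on the side board (x of wax_center in the frame of case between -0.045 and 0.045 m and y of wax_center in the frame of case between -0.055 and 0.055 m and z of wax_center in the frame of case between 0 and 0.04 m and value of joint lid below 0.06 rad and x of carton_center in the frame of side_board between -0.048 and 0.048 m and y of carton_center in the frame of side_board between -0.072 and 0.072 m and z of carton_center in the frame of side_board between 0.0535 and 0.0655 m and angle between each of carton, bulb's own z axis and vertical below 0.15 rad and x of bulb_center in the frame of side_board between -0.048 and 0.048 m and y of bulb_center in the frame of side_board between -0.072 and 0.072 m and z of bulb_center in the frame of side_board between 0.0435 and 0.0555 m), for 0.2 s.
At the end, for the whole second after the job is handed in: The wax block lies in the case and the lid is shut (below 0.06 rad); the carton stands upright within 15 mm of the middle of the blue square and the bulb upright within 15 mm of the middle of the yellow disc, both let go and at rest; loupe and side cutters within 20 mm of where they lay (x of wax_center in the frame of case between -0.045 and 0.045 m and y of wax_center in the frame of case between -0.055 and 0.055 m and z of wax_center in the frame of case between 0 and 0.04 m and value of joint lid below 0.06 rad and linear speed of each of wax, carton, bulb below 0.02 m/s and horizontal distance between carton_center and place_carton below 0.015 m and z of carton_center in the frame of place_carton below 0.0535 m and angle between each of carton, bulb's own z axis and vertical below 0.15 rad and contact force between the fingers and carton below 0.05 N and horizontal distance between bulb_center and place_bulb below 0.015 m and z of bulb_center in the frame of place_bulb below 0.0435 m and contact force between the fingers and bulb below 0.05 N and distance of each of loupe, cutters_side from where it was at the start of the episode below 0.02 m); the robot touches nothing.
It fails at once if carton tipped over (more than 0.7 rad) (angle between carton's own z axis and vertical above 0.7 rad).
It fails at once if air bulb tipped over (more than 0.7 rad) (angle between bulb's own z axis and vertical above 0.7 rad).
It fails at once if loupe or side cutters moved by more than 20 mm (distance of any of loupe, cutters_side from where it was at the start of the episode above 0.02 m).
It also fails if it takes over 144 s, if anything falls off the work surface, if the arm or the gripper's body presses on something with over 40 N, if the wrist force passes 120 N, or if a joint passes its speed limit or range.

ROBOT

A 6-joint arm with a two-finger parallel gripper is mounted at the origin on a cart in front of the work surface, level with it; the furniture and walls round the work are solid. World frame = base frame: x ahead of the robot, y to its left, z up, the work surface at z = 0. Lengths are in m, angles in degrees, forces in N, time in s.
With the tool pointing down it reaches from about 0.35 to 0.975 m from the base axis. Payload 7.1 kg.
Tool frame: the origin (TCP) lies at the very end of the fingers, on their centre line; the grasp point (between the pads) lies 19 mm behind it; y points along the fingers, x is the direction in which the jaws open and shut, and the axes are right-handed (so a half turn about y gives the same grasp; the last joint's range is limited). The gripper opens to 88 mm and grips with 3 to 60 N. Pads are 20 mm wide; open, the fingers measure 115 mm over their backs; the gripper's body (75 mm by 178 mm) begins 61 mm behind the grasp point.
Start: joints at [-66.52, 24.242, 93.386, -0, 62.372, -1.089], TCP at [0.26, -0.568, 0.223] pointing down, gripper open.
Joint ranges: [-172.04, 172.04], [-51.8, 120.97], [4.93, 147.93], [-75.15, 255.16], [6.16, 154.13], [-145.62, 145.62]. Speed limits (degrees/s): [136.94, 136.94, 172.46, 180, 180, 180].

INTERFACE

Orientations are given as a 3x3 rotation matrix whose columns are the frame's x, y, z axes.
In Python, from workcell import robot gives the robot as it stands. Calls block until the motion is done:
- robot.move_ptp(position, orientation): joint-space move of the TCP to a pose.
- robot.line_to(position, max_speed=0.15, attitude=None, stop_force=None): straight line of the TCP; attitude=None keeps the orientation; max_speed is the mean speed in m/s. With stop_force (N) it stops when the force on the tool has changed by that much, and returns True; else False.
- robot.move_joints(angles): joint-space move.
- robot.gripper_to(opening): finger opening in m; the grip force is fixed at half the most; returns when the fingers have stopped.
- robot.pause(seconds).
- robot.ik(position, orientation): joint angles nearest the present ones, or None.
- robot.get_image(name): name is "scene" or "top"; returns the picture (420x560x3 uint8, red, green, blue); there is no depth.
- robot.calibration(name): a dict with "fov_y" (degrees; the focal length in pixels is half the picture's height over the tangent of half this angle, whatever the lens; pixels are square), "cx", "cy" (the principal point, pixels), "R" (3x3) and "t" (3): a world point X has camera coordinates R X + t. Camera axes: x right, y down, z forward; pixel columns grow to the right and rows downward; lengths in m; the calibration is good to about 2 mm. A picture is of the moment at which its call begins. calibration takes no time and is no camera call.
A pose or a line that the arm cannot do raises robot.Unreachable and nothing moves.
- robot.finish_job(): hands the job in, once; it reports no verdict.
Readings, each from a call of its own:
- robot.get_clock(): time.
- robot.get_qpos(): joint angles.
- robot.get_qvel(): joint speeds.
- robot.get_joint_efforts(): joint torques, N m.
- robot.get_eef_pos(): TCP position.
- robot.get_orientation(): TCP orientation.
- robot.get_contact_force(): force on the tool from outside, world axes, zero at the start.
- robot.get_wrist_torque(): the same for the moment, N m.
- robot.get_gripper_width(): finger opening in m.
Only numpy, scipy, OpenCV 4.12 (cv2) and the standard library are available. Lean on these libraries where they do the work, as an engineer would, in place of code of your own. Each camera call takes 0.05 s, during which the arm holds its last target.

## Working session

There is one attempt and no reset: what is moved stays moved. The work goes in short steps, each a Python script; the robot and the scene stay as the last script left them, time stands still between calls to the robot, and variables do not carry over. Pictures are saved under pics/ and viewed, and the job is handed in when it is done.

```bash
ls; mkdir -p pics; python3 - <<'E'
from workcell import robot
import cv2,numpy as np
for n in("scene","top"):
    im=robot.get_image(n); cv2.imwrite(f"pics/{n}0.png",im[:,:,::-1]); print(n,robot.calibration(n), im.shape)
print(robot.get_clock(),robot.get_orientation(),robot.get_eef_pos())
E
```

```text
pics
scene {'fov_y': 49.14142333108033, 'cx': 285.65285948767183, 'cy': 213.35818022814772, 'R': array([[-0.73339845, -0.67979659, -0.00182135],
       [-0.33650956,  0.36536864, -0.8679096 ],
       [ 0.59066745, -0.63591065, -0.49671884]]), 't': array([0.57194469, 0.13346686, 0.87426305])} (420, 560, 3)
top {'fov_y': 46.2341861284239, 'cx': 285.98006587126565, 'cy': 210.54427788510085, 'R': array([[ 0.01687777, -0.99947217,  0.0277584 ],
       [-0.98704359, -0.0210855 , -0.15906087],
       [ 0.15956221, -0.02471416, -0.98687847]]), 't': array([0.24933395, 0.54455587, 0.85627975])} (420, 560, 3)
0.1 [[ 4.15795060e-01 -5.37059332e-04  9.09458179e-01]
 [-9.09457366e-01  1.21602756e-03  4.15795406e-01]
 [-1.32923301e-03 -9.99999116e-01  1.71856862e-05]] [ 0.25970164 -0.56794681  0.22201097]
```

View pics/scene0.png

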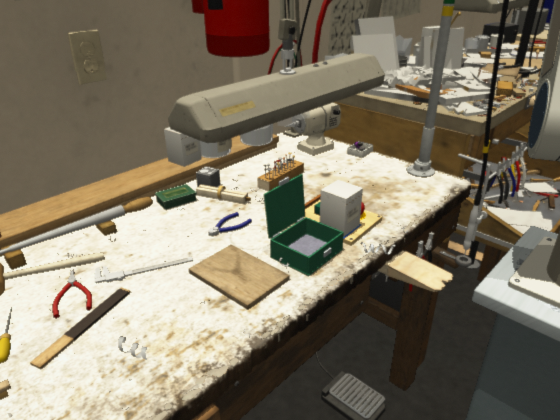

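View pics/top0.png

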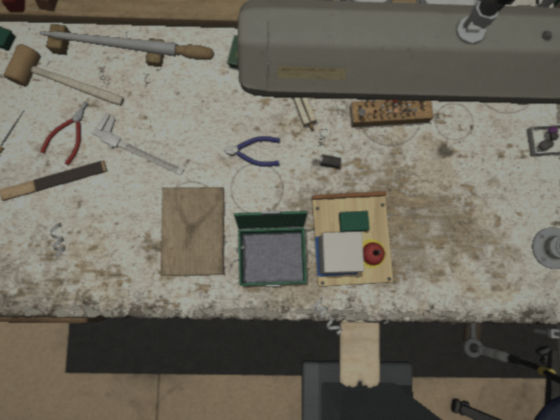

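The top view shows the side board at (193,230), the open case at (273,258), and the rack at (352,240) with the carton at (342,252), bulb at (374,253) and wax at (354,221). The loupe is at (330,161) and the cutters at (255,152). I'll enlarge both views.

```bash
python3 - <<'E'
import cv2
im=cv2.imread("pics/top0.png")[175:300,150:410]; cv2.imwrite("pics/top0z.png",cv2.resize(im,None,fx=3,fy=3,interpolation=cv2.INTER_CUBIC))
im=cv2.imread("pics/scene0.png")[160:310,180:400]; cv2.imwrite("pics/scene0z.png",cv2.resize(im,None,fx=3.5,fy=3.5,interpolation=cv2.INTER_CUBIC))
E
```

```text
(no output)
```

View pics/top0z.png

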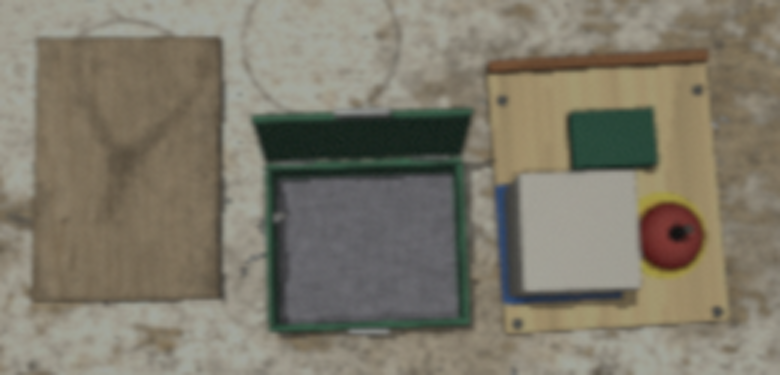

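View pics/scene0z.png

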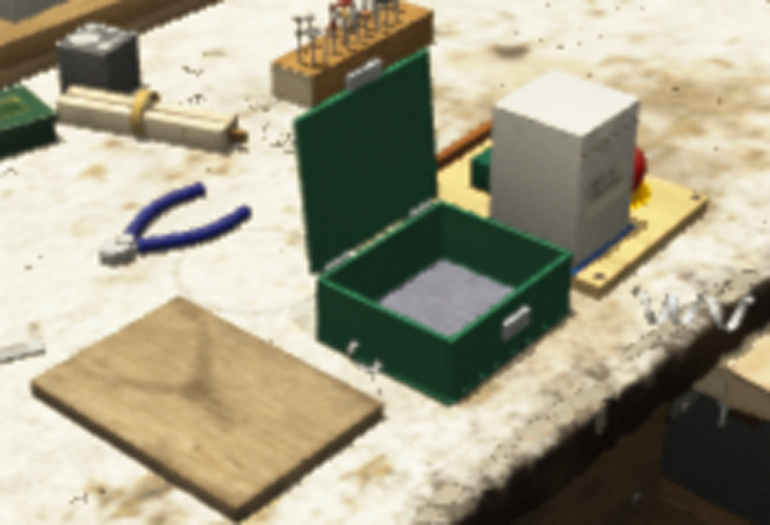

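The zooms show all corners clearly: board at (36,38)-(222,300), case rim at (270,165)-(470,328), rack at (488,65)-(728,330), carton top at (517,172)-(640,292), wax top at (570,110)-(656,168), and nozzle tip at about (680,233).

```bash
cat > h.py <<'E'
import numpy as np, cv2
from workcell import robot
def px(u,v,z,cam="top"):
    c=robot.calibration(cam); f=210/np.tan(np.radians(c['fov_y']/2))
    d=c['R'].T@np.array([(u-c['cx'])/f,(v-c['cy'])/f,1]); o=-c['R'].T@c['t']
    return (o+d*(z-o[2])/d[2])
def proj(X,cam="top"):
    c=robot.calibration(cam); f=210/np.tan(np.radians(c['fov_y']/2))
    p=np.atleast_2d(X)@c['R'].T+c['t']; return np.c_[p[:,0]/p[:,2]*f+c['cx'],p[:,1]/p[:,2]*f+c['cy']]
def zp(u,v,z): return px(150+(u+.5)/3-.5,175+(v+.5)/3-.5,z)
def sp(u,v,z): return px(180+(u+.5)/3.5-.5,160+(v+.5)/3.5-.5,z,"scene")
E
python3 - <<'E'
from h import *
np.set_printoptions(precision=4,suppress=True)
def q(name,pts,z,f=zp):
    P=np.array([f(*p,z) for p in pts])[:,:2]; d=np.diff(np.vstack([P,P[:1]]),axis=0)
    print(name,P.tolist() and P.round(4).tolist(),"c",P.mean(0),"len",np.linalg.norm(d,axis=1),"ang",np.degrees(np.arctan2(d[:,1],d[:,0])))
q("board",[(36,38),(221,38),(222,299),(33,301)],.012)
q("boardS",[(180,298),(382,408),(238,516),(32,384)],.012,sp)
q("case",[(267,165),(469,162),(470,326),(272,330)],.045)
q("caseS",[(440,203),(572,257),(453,344),(318,276)],.045,sp)
q("rack",[(490,73),(709,62),(729,321),(506,333)],.012)
q("carton",[(517,173),(636,170),(640,289),(522,294)],.107)
q("cartonS",[(557,70),(638,97),(575,139),(493,106)],.107,sp)
q("wax",[(570,112),(655,108),(656,165),(574,169)],.036)
q("blue",[(497,185),(503,303)],.012)
print("noz",zp(680,232,.087), "body",zp(671,236,.033),"disc",zp(671,236,.012))
E
```

```text
board [[0.5835, 0.4936], [0.5861, 0.378], [0.4232, 0.3714], [0.42, 0.4861]] c [0.5032 0.4323] len [0.1156 0.163  0.1148 0.1636] ang [ -88.6986 -177.6609   91.62      2.6197]
boardS [[0.583, 0.3818], [0.4206, 0.3787], [0.4143, 0.4917], [0.5786, 0.4949]] c [0.4992 0.4368] len [0.1624 0.1132 0.1643 0.1131] ang [-178.8982   93.1968    1.0932  -87.7427]
case [[0.5023, 0.3442], [0.5066, 0.2231], [0.4091, 0.2215], [0.4047, 0.3381]] c [0.4557 0.2818] len [0.1211 0.0975 0.1167 0.0978] ang [ -87.9807 -179.0567   92.131     3.5618]
caseS [[0.5054, 0.2327], [0.4071, 0.2278], [0.4015, 0.3427], [0.5027, 0.344]] c [0.4542 0.2868] len [0.0985 0.1151 0.1013 0.1113] ang [-177.1631   92.779     0.7031  -88.6227]
rack [[0.5674, 0.2083], [0.5776, 0.0694], [0.4153, 0.0595], [0.4057, 0.1971]] c [0.4915 0.1336] len [0.1393 0.1626 0.138  0.1622] ang [ -85.822  -176.5256   94.0173    3.9384]
carton [[0.4932, 0.2004], [0.4962, 0.1336], [0.43, 0.1319], [0.4261, 0.1973]] c [0.4614 0.1658] len [0.0669 0.0662 0.0655 0.0671] ang [ -87.3997 -178.5185   93.4231    2.6578]
cartonS [[0.4919, 0.1359], [0.4318, 0.1329], [0.4274, 0.2038], [0.4899, 0.203]] c [0.4602 0.1689] len [0.0601 0.071  0.0625 0.0671] ang [-177.1519   93.5655   -0.664   -88.2822]
wax [[0.5398, 0.161], [0.5434, 0.1087], [0.5082, 0.1084], [0.5047, 0.1586]] c [0.524  0.1342] len [0.0524 0.0352 0.0502 0.0351] ang [ -86.0656 -179.5629   93.9535    3.9522]
blue [[0.4966, 0.2033], [0.4239, 0.1991]] c [0.4602 0.2012] len [0.0729 0.0729] ang [-176.6722    3.3278]
noz [0.4636 0.105  0.087 ] body [0.4654 0.0991 0.033 ] disc [0.467  0.0948 0.012 ]
```

```bash
python3 - <<'E'
from h import *
np.set_printoptions(precision=4,suppress=True)
print("base",proj([[0,0,0],[0.2,0,0],[.28,-.16,0],[.28,-.1,.3],[.28,-.05,.7],[.48,-.26,0],[.26,-.568,.2]]).round(0).tolist(),proj([[0,0,0],[0.2,0,0],[.28,-.16,0],[.28,-.1,.3],[.28,-.05,.7],[.48,-.26,0]],"scene").round(0).tolist())
for n in("scene","top"):
    c=robot.calibration(n); print(n,-c['R'].T@c['t'])
print("loupe",px(330,161,.01),"cut",px(255,152,.006),px(280,152,.006), "rear",px(280,165,0))
def D(yaw): # jaw x along yaw
    a=np.radians(yaw); x=np.array([np.cos(a),np.sin(a),0]); y=np.array([0,0,-1.]); return np.c_[x,y,np.cross(x,y)]
for p in [(.3,-.3,.3),(.5,.2,.1),(.5,.2,.3),(.6,.2,.1),(.6,.2,.3),(.4,.2,.1),(.4,.2,.4),(.5,.2,.5),(.46,.165,.075)]:
    for yaw in (4,184,-86,94): 
        j=robot.ik(np.array(p),D(yaw)); print(p,yaw,None if j is None else np.array(j))
print(robot.get_qpos())
E
```

```text
base [[429.0, 523.0], [426.0, 403.0], [511.0, 358.0], [579.0, 391.0], [1039.0, 578.0], [557.0, 250.0], [855.0, 395.0]] [[586.0, 283.0], [482.0, 244.0], [477.0, 206.0], [495.0, 89.0], [539.0, -159.0], [423.0, 171.0]]
scene [-0.052   0.896   0.5511]
top [0.3967 0.2818 0.9247]
loupe [0.6427 0.176  0.01  ] cut [0.6581 0.3204 0.006 ] [0.6593 0.2723 0.006 ] rear [0.6351 0.2718 0.    ]
(0.3, -0.3, 0.3) 4 [-46.6073   1.136  112.5469  -0.      66.3171 -50.6073]
(0.3, -0.3, 0.3) 184 [-46.6073   1.136  112.5469  -0.      66.3171 129.3927]
(0.3, -0.3, 0.3) -86 [-46.6073   1.136  112.5469  -0.      66.3171  39.3927]
(0.3, -0.3, 0.3) 94 [ -46.6073    1.136   112.5469   -0.       66.3171 -140.6073]
(0.5, 0.2, 0.1) 4 [ 20.5352  27.2826 108.8339  -0.      43.8835  16.5352]
(0.5, 0.2, 0.1) 184 None
(0.5, 0.2, 0.1) -86 [ 20.5352  27.2826 108.8339  -0.      43.8835 106.5352]
(0.5, 0.2, 0.1) 94 [ 20.5352  27.2826 108.8339  -0.      43.8835 -73.4648]
(0.5, 0.2, 0.3) 4 [20.5352 12.0718 99.9146 -0.     68.0136 16.5352]
(0.5, 0.2, 0.3) 184 None
(0.5, 0.2, 0.3) -86 [ 20.5352  12.0718  99.9146  -0.      68.013
[... 944 characters left out ...]
[ 25.0403  -1.5484 102.1824  -0.      79.3659 111.0403]
(0.4, 0.2, 0.4) 94 [ 25.0403  -1.5484 102.1824  -0.      79.3659 -68.9597]
(0.5, 0.2, 0.5) 4 [20.5352  5.2428 83.1066 -0.     91.6506 16.5352]
(0.5, 0.2, 0.5) 184 None
(0.5, 0.2, 0.5) -86 [ 20.5352   5.2428  83.1066  -0.      91.6506 106.5352]
(0.5, 0.2, 0.5) 94 [ 20.5352   5.2428  83.1066  -0.      91.6506 -73.4648]
(0.46, 0.165, 0.075) 4 [ 18.3374  26.6931 115.5548  -0.      37.7521  14.3374]
(0.46, 0.165, 0.075) 184 None
(0.46, 0.165, 0.075) -86 [ 18.3374  26.6931 115.5548  -0.      37.7521 104.3374]
(0.46, 0.165, 0.075) 94 [ 18.3374  26.6931 115.5548  -0.      37.7521 -75.6626]
[-66.5187  24.2776  93.4264  -0.0005  62.3722  -1.0879]
```

```bash
python3 - <<'E'
from h import *
np.set_printoptions(precision=4,suppress=True)
D=np.array([[1,0,0],[0,0,1.],[0,-1,0]])
rows=[];b=[]
for p in [(.5,.2,.1),(.5,.2,.3),(.6,.2,.1),(.6,.2,.3),(.4,.2,.1),(.4,.2,.4),(.5,.2,.5),(.7,.1,.2),(.8,.1,.1)]:
    j=np.radians(robot.ik(np.array(p),D)); s=j[1]+j[2]; r=np.hypot(*p[:2])
    rows+=[[1,0,np.sin(j[1]),np.sin(s),np.cos(s)],[0,1,np.cos(j[1]),np.cos(s),-np.sin(s)]]; b+=[r,p[2]]
x,res,_,_=np.linalg.lstsq(np.array(rows),np.array(b),rcond=None); print(x,res)
for r in (.1,.15,.2,.25):
  for z in (.3,.4,.5,.6):
    p=np.array([r*np.cos(np.radians(-66)),r*np.sin(np.radians(-66)),z])
    a=np.radians(24+0); 
    X=np.array([np.cos(np.radians(-66)),np.sin(np.radians(-66)),0]);Y=np.array([0,0,-1.])
    try: j=robot.ik(p,np.c_[X,Y,np.cross(X,Y)])
    except Exception as e: j=None
    print(r,z,None if j is None else np.array(j).round(1))
E
```

```text
[0.0001 0.0028 0.563  0.4849 0.0775] [0.]
0.1 0.3 [-72.8 -42.  137.2  -0.   84.8  -6.8]
0.1 0.4 [-72.8 -44.1 125.8  -0.   98.2  -6.8]
0.1 0.5 [-72.8 -43.  113.9  -0.  109.1  -6.8]
0.1 0.6 [-72.8 -40.1 101.2  -0.  118.9  -6.8]
0.15 0.3 [-70.6 -33.4 134.9  -0.   78.5  -4.6]
0.15 0.4 [-70.6 -37.  124.   -0.   92.9  -4.6]
0.15 0.5 [-70.6 -37.  112.4  -0.  104.7  -4.6]
0.15 0.6 [-70.6 -34.9  99.8  -0.  115.1  -4.6]
0.2 0.3 [-69.4 -25.7 132.   -0.   73.7  -3.4]
0.2 0.4 [-69.4 -30.2 121.6  -0.   88.6  -3.4]
0.2 0.5 [-69.4 -31.1 110.3  -0.  100.9  -3.4]
0.2 0.6 [-69.4 -29.7  97.9  -0.  111.8  -3.4]
0.25 0.3 [-68.7 -18.7 128.4  -0.   70.4  -2.7]
0.25 0.4 [-68.7 -23.8 118.6  -0.   85.2  -2.7]
0.25 0.5 [-68.7 -25.4 107.6  -0.   97.7  -2.7]
0.25 0.6 [-68.7 -24.5  95.5  -0.  109.1  -2.7]
```

```bash
python3 - <<'E'
from h import *
np.set_printoptions(precision=3,suppress=True)
q=robot.get_qpos()
robot.move_joints([q[0],-31.5,116.5,0,95,-90]); print(robot.get_clock(),robot.get_eef_pos())
cv2.imwrite("pics/r1.png",robot.get_image("scene")[:,:,::-1])
robot.move_joints([-40,-31.5,116.5,0,95,-90]); print(robot.get_clock(),robot.get_eef_pos(),robot.get_contact_force())
cv2.imwrite("pics/r2.png",robot.get_image("scene")[:,:,::-1])
cv2.imwrite("pics/r12.png",np.hstack([cv2.imread(f"pics/r{i}.png")[:,200:] for i in(1,2)]))
E
```

```text
1.8667 [ 0.089 -0.175  0.448]
2.55 [ 0.158 -0.117  0.448] [-0.03  -1.633 -0.269]
```

View pics/r12.png

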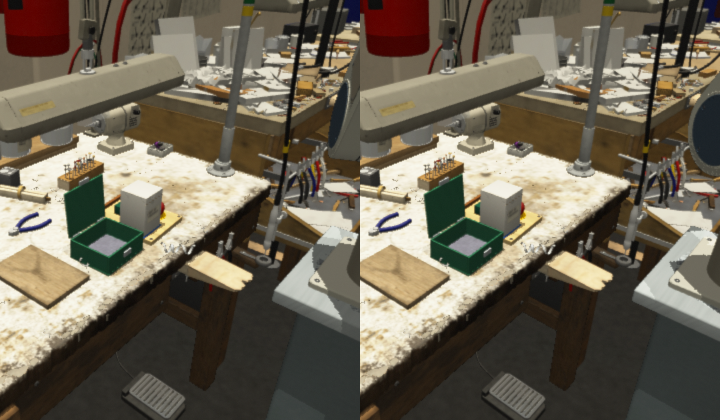

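The pictures show the scene unchanged. The arm is retracted out of view behind the shaft, which is at (290,130) in the left panel. I'll keep sweeping at this radius.

```bash
python3 - <<'E'
from h import *
np.set_printoptions(precision=3,suppress=True)
for a in (-20,0,30):
    robot.move_joints([a,-31.5,116.5,0,95,-90 if a<30 else 15]); print(robot.get_clock(),robot.get_eef_pos(),robot.get_contact_force(),robot.get_joint_efforts())
im=[robot.get_image(n)[:,:,::-1] for n in("scene","top")]
cv2.imwrite("pics/r3.png",np.hstack([im[0][:,160:],im[1][:,160:]]))
E
```

```text
3.1167 [ 0.188 -0.056  0.448] [-0.873 -0.668  0.196] [  1.189   0.308 -34.053   0.044   0.077  -0.   ]
3.6333 [0.196 0.011 0.448] [ 0.351 -0.904 -0.339] [  1.174   0.306 -34.052   0.042   0.077  -0.001]
5.2417 [0.164 0.108 0.448] [-0.343  0.313  0.076] [  0.054   0.285 -34.125   0.075  -0.004   0.016]
```

View pics/r3.png

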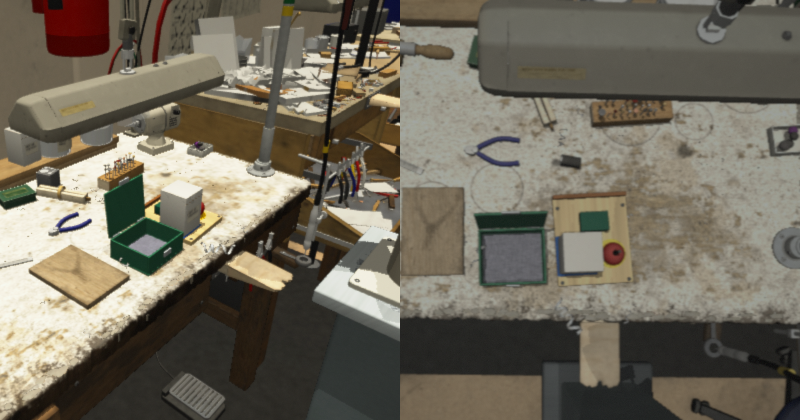

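Past the shaft with no contact. Next I'll go above the carton.

```bash
cat >> h.py <<'E'
def D(yaw):
    a=np.radians(yaw); x=np.array([np.cos(a),np.sin(a),0]); y=np.array([0,0,-1.]); return np.c_[x,y,np.cross(x,y)]
def snap(name,box_s=None,box_t=None,f=2):
    out=[]
    for n,b in(("scene",box_s),("top",box_t)):
        if b is None: continue
        im=robot.get_image(n)[:,:,::-1]; cv2.imwrite(f"pics/{name}_{n}.png",im)
        out.append(cv2.resize(im[b[1]:b[3],b[0]:b[2]],(400,int(400*(b[3]-b[1])/(b[2]-b[0]))),interpolation=cv2.INTER_CUBIC))
    h=max(o.shape[0] for o in out); out=[cv2.copyMakeBorder(o,0,h-o.shape[0],0,0,cv2.BORDER_CONSTANT) for o in out]
    cv2.imwrite(f"pics/{name}.png",np.hstack(out))
def st(): print(round(robot.get_clock(),2),np.round(robot.get_eef_pos(),4),np.round(robot.get_contact_force(),2),round(robot.get_gripper_width(),4))
E
python3 - <<'E'
from h import *
robot.move_ptp(np.array([.461,.167,.30]),D(4)); st()
robot.line_to(np.array([.461,.167,.15])); st()
snap("c1",(180,60,400,280),(260,120,460,320))
E
```

```text
6.62 [0.4607 0.1671 0.3007] [-0.27  0.25 -0.64] 0.088
7.77 [0.4616 0.1672 0.1508] [0.64 0.03 0.22] 0.0879
```

View pics/c1.png

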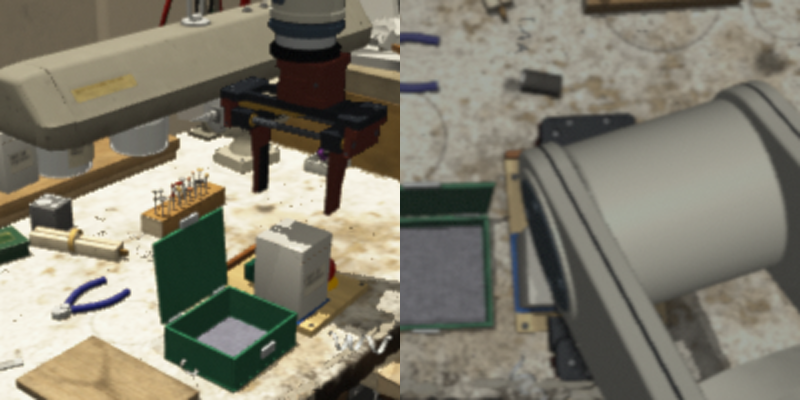

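The jaws straddle the carton front to back, with fingertips at (262,190) and (330,212) in the left crop and the carton top at (292,238). Now I'll descend and grip.

```bash
python3 - <<'E'
from h import *
print(proj([.4616,.1672,.15],"scene"), "seen 342.8,170.6")
hit=robot.line_to(np.array([.461,.167,.078]),max_speed=.08,stop_force=6); print(hit); st()
if not hit:
    robot.gripper_to(.05); st()
    robot.line_to(np.array([.461,.167,.25]),max_speed=.15); st()
    snap("c2",(180,60,400,280),(260,120,460,320))
E
```

```text
[[342.45319022 170.11222016]] seen 342.8,170.6
False
8.92 [0.4614 0.1671 0.0783] [-0.47 -0.49 -0.11] 0.0878
9.39 [0.4612 0.1671 0.0783] [-0.35  0.54  3.47] 0.066
10.69 [0.4604 0.1668 0.2491] [-0.81 -0.67 -0.7 ] 0.0661
```

View pics/c2.png

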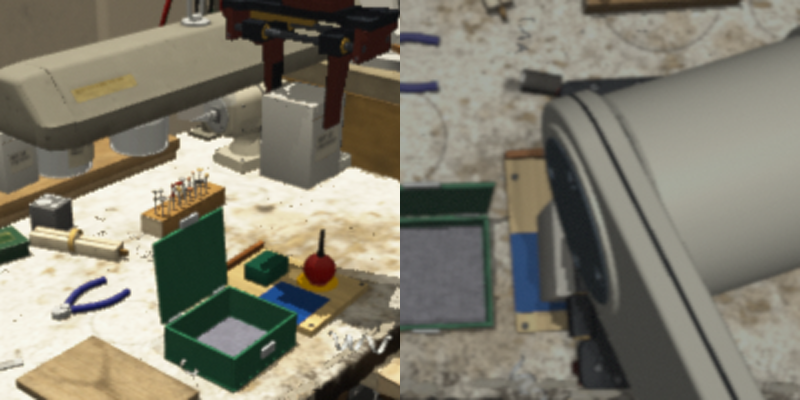

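The carton hangs upright in the jaws, the bulb is untouched, and the blue square is exposed. Now to the side board, over the lid.

```bash
python3 - <<'E'
from h import *
robot.line_to(np.array([.461,.167,.275]))
robot.line_to(np.array([.537,.436,.275]),max_speed=.2,attitude=D(2)); st()
robot.line_to(np.array([.537,.436,.10]),max_speed=.15); st()
hit=robot.line_to(np.array([.537,.436,.0775]),max_speed=.03,stop_force=4); print(hit); st()
robot.gripper_to(.085); st()
robot.line_to(np.array([.537,.436,.22])); 
snap("c3",(120,140,400,360),(130,130,410,350)); st()
E
```

```text
12.66 [0.5369 0.4353 0.275 ] [-0.12 -0.36 -1.22] 0.0659
13.97 [0.5376 0.4365 0.1011] [-0.54  0.23 -1.  ] 0.066
True
14.66 [0.5367 0.4357 0.0782] [-0.02  0.59  4.1 ] 0.066
15.18 [0.5361 0.4353 0.0775] [1.28 0.25 0.2 ] 0.085
16.38 [0.5365 0.4355 0.2186] [ 0.01  0.11 -0.4 ] 0.0848
```

View pics/c3.png

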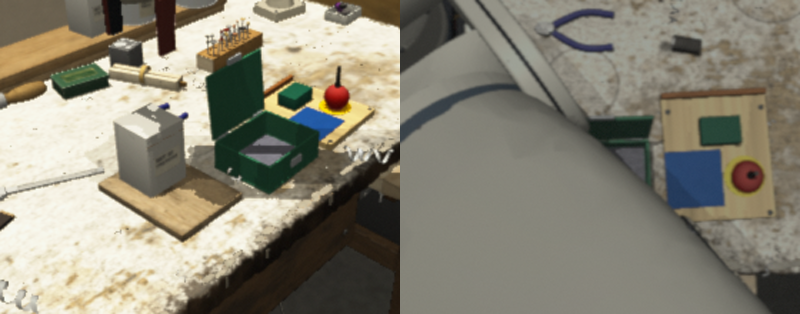

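The carton stands on the far half of the board at (150,150), and the blue square, disc and bulb are now clear in both views. I'll zoom in to measure them.

```bash
python3 - <<'E'
import cv2,numpy as np
a=cv2.resize(cv2.imread("pics/c3_scene.png")[180:250,290:390],None,fx=6,fy=6,interpolation=cv2.INTER_CUBIC)[:,:400*2]
b=cv2.resize(cv2.imread("pics/c3_top.png")[185:295,305:405],None,fx=5,fy=5,interpolation=cv2.INTER_CUBIC)
cv2.imwrite("pics/z3s.png",a);cv2.imwrite("pics/z3t.png",b)
E
```

```text
(no output)
```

View pics/z3s.png

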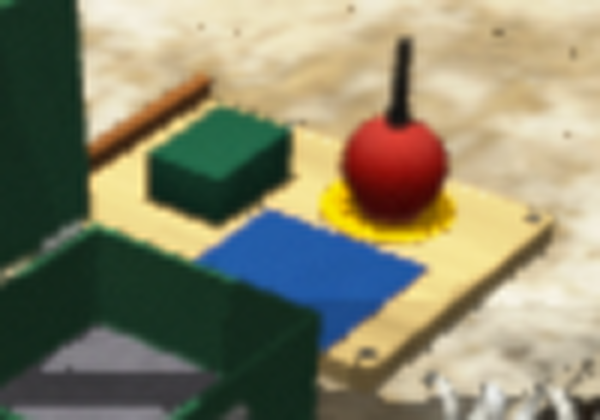

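View pics/z3t.png

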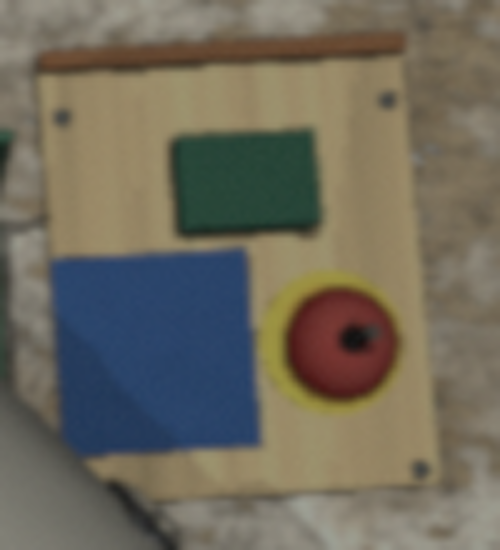

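```bash
python3 - <<'E'
from h import *
np.set_printoptions(precision=4,suppress=True)
t=lambda u,v,z: px(305+(u+.5)/5-.5,185+(v+.5)/5-.5,z)[:2]
s=lambda u,v,z: px(290+(u+.5)/6-.5,180+(v+.5)/6-.5,z,"scene")[:2]
B=np.array([t(u,v,.012) for u,v in[(52,260),(246,249),(260,442),(70,453)]]); print("blue",B,B.mean(0),np.linalg.norm(np.diff(B,axis=0),axis=1))
print("blue scene corners",s(268,210,.012),s(428,268,.012))
c0=B.mean(0); a=np.radians(3.7); ex=np.array([np.cos(a),np.sin(a)]);ey=np.array([-ex[1],ex[0]])
for c in (c0,c0+[0,.003]):
    P=np.array([[*(c+37*1e-3*(i*ex+j*ey)),.012] for i,j in((1,1),(1,-1),(-1,-1))]); print((proj(P,"scene")-[290,180]+.5)*6-.5)
print("disc",t(333,343,.012),s(388,208,.012))
print("tip",t(372,332,.087),s(403,40,.087),"nozbase",s(399,120,.052),"ball",t(344,343,.033),s(395,165,.033))
W=np.array([t(u,v,.036) for u,v in[(172,138),(313,130),(318,222),(180,230)]]);print("wax",W,W.mean(0))
W=np.array([s(u,v,.036) for u,v in[(220,105),(292,131),(219,181),(147,154)]]);print("waxS",W,W.mean(0))
E
```

```text
blue [[0.4961 0.204 ]
 [0.5017 0.1312]
 [0.43   0.1264]
 [0.4247 0.1968]] [0.4632 0.1646] [0.073  0.0718 0.0706]
blue scene corners [0.5011 0.1326] [0.4297 0.1266]
[[158.7479 282.8954]
 [269.2558 206.4196]
 [432.5089 267.6836]]
[[153.6327 285.9745]
 [264.5714 209.2219]
 [427.9411 270.7077]]
disc [0.4671 0.0988] [0.4674 0.0995]
tip [0.4654 0.1004] [0.4655 0.1019] nozbase [0.4655 0.1   ] ball [0.4656 0.099 ] [0.4648 0.1012]
wax [[0.5394 0.1622]
 [0.5434 0.1102]
 [0.5094 0.1087]
 [0.5054 0.1593]] [0.5244 0.1351]
waxS [[0.5423 0.1125]
 [0.5077 0.1106]
 [0.5038 0.1616]
 [0.5377 0.1637]] [0.5229 0.1371]
```

Both views agree to 1–2 mm: blue centre (0.463,0.1655), bulb (0.4655,0.1005), wax (0.5235,0.136), all turned about 4°. Next is the bulb.

```bash
python3 - <<'E'
from h import *
robot.line_to(np.array([.4655,.101,.24]),max_speed=.25,attitude=D(4)); st()
robot.gripper_to(.05)
robot.line_to(np.array([.4655,.101,.12]),max_speed=.15); st()
snap("b1",(180,60,400,280),(260,120,460,320))
E
```

```text
17.9 [0.4657 0.1016 0.24  ] [ 0.9  -0.37 -0.27] 0.0853
19.57 [0.466  0.1011 0.1206] [-0.2   0.38  0.33] 0.05
```

View pics/b1.png

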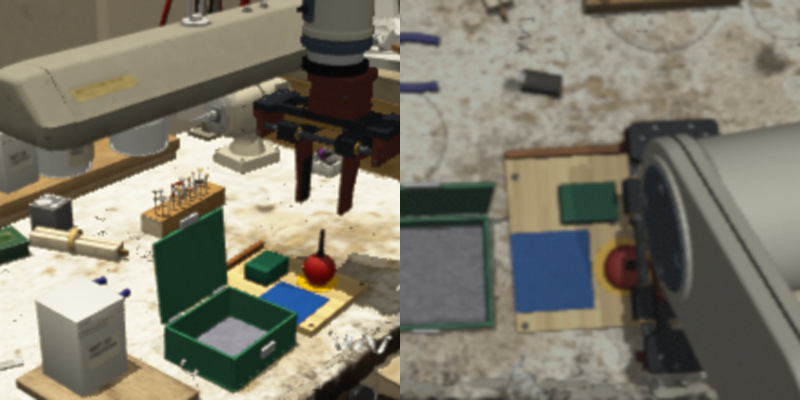

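The jaws, with tips at (300,200) and (345,212), are above the nozzle at (322,240). I'll descend, grip and carry it over.

```bash
python3 - <<'E'
from h import *
hit=robot.line_to(np.array([.4655,.101,.058]),max_speed=.06,stop_force=4); print(hit); st()
if not hit:
    robot.gripper_to(.004); st()
    robot.line_to(np.array([.4655,.101,.23])); st()
    snap("b2",(180,60,400,280),(260,120,460,320))
E
```

```text
False
20.85 [0.4658 0.101  0.0583] [ 0.59  1.05 -0.2 ] 0.0501
21.59 [0.4655 0.101  0.058 ] [ 0.31 -0.02 -0.18] 0.0086
22.89 [0.4649 0.1009 0.2292] [ 0.49  0.66 -0.95] 0.0083
```

View pics/b2.png

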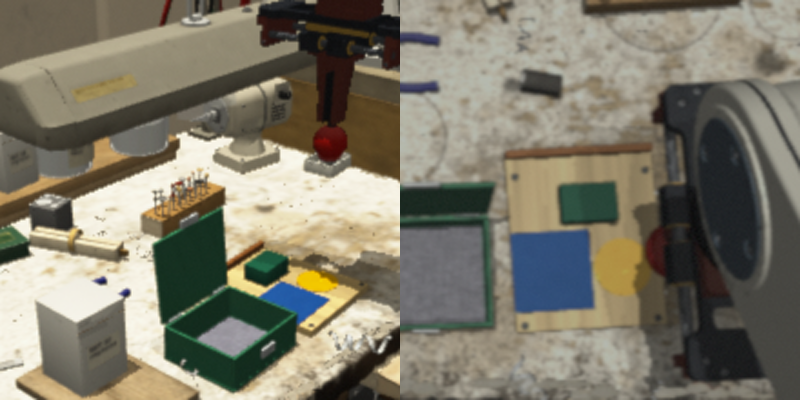

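The bulb is held, hanging at (330,143), with the disc clear at (318,280). On to the near half of the side board.

```bash
python3 - <<'E'
from h import *
robot.line_to(np.array([.455,.433,.24]),max_speed=.22,attitude=D(2)); st()
robot.line_to(np.array([.455,.433,.08]),max_speed=.15); st()
snap("b3",(140,160,300,320),(130,130,410,350))
E
```

```text
24.65 [0.4551 0.432  0.24  ] [-0.53  0.88 -0.2 ] 0.008
25.87 [0.4556 0.4335 0.081 ] [ 0.1   0.26 -0.33] 0.0081
```

View pics/b3.png

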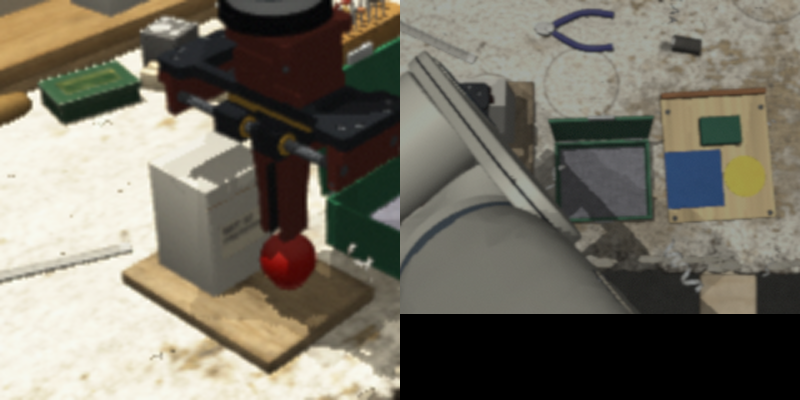

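```bash
python3 - <<'E'
from h import *
hit=robot.line_to(np.array([.455,.433,.0565]),max_speed=.025,stop_force=2.5); print(hit); st()
robot.pause(.2); robot.gripper_to(.03); st()
robot.line_to(np.array([.455,.433,.13]),max_speed=.1); robot.line_to(np.array([.455,.433,.25]),max_speed=.2)
robot.move_ptp(np.array([.50,.136,.25]),D(94)); st()
snap("b4",(140,160,300,320),(130,130,410,350))
E
```

```text
True
26.78 [0.4545 0.4328 0.0578] [-1.74  0.02  3.78] 0.0079
27.53 [0.4542 0.4323 0.0572] [-0.56 -0.25 -0.37] 0.0298
30.98 [0.5    0.1362 0.2497] [-0.19 -0.67  0.4 ] 0.0302
```

View pics/b4.png

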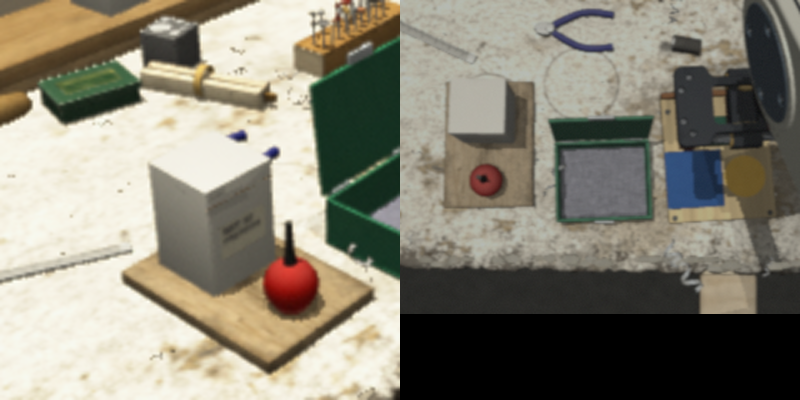

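Carton and bulb both stand upright on the board. Now the wax, gripped across its 53 mm sides.

```bash
python3 - <<'E'
from h import *
robot.gripper_to(.078)
robot.line_to(np.array([.5225,.136,.25])); robot.line_to(np.array([.5225,.136,.06])); st()
hit=robot.line_to(np.array([.5225,.136,.016]),max_speed=.06,stop_force=5); print(hit); st()
if not hit:
    robot.gripper_to(.04); st()
    robot.line_to(np.array([.5225,.136,.10])); st()
    snap("w1",(200,100,400,300),(260,120,460,320))
E
```

```text
33.68 [0.523  0.1361 0.0607] [ 0.89 -0.61  0.9 ] 0.0777
False
34.57 [0.5226 0.136  0.0161] [-0.05  0.55  0.44] 0.0776
35.08 [0.5226 0.136  0.0162] [ 0.46 -0.21  2.62] 0.0531
35.79 [0.522  0.1359 0.0996] [ 0.09 -0.41 -1.38] 0.0523
```

View pics/w1.png

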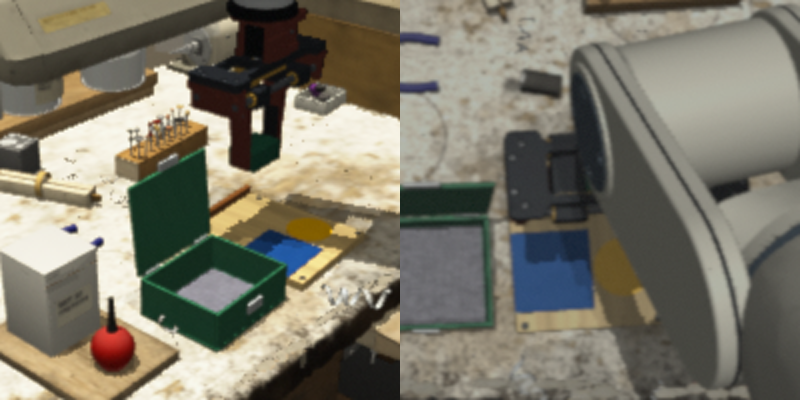

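The wax is held at (265,150) between the fingers. Now into the case.

```bash
python3 - <<'E'
from h import *
robot.line_to(np.array([.5225,.136,.2]),max_speed=.2)
robot.line_to(np.array([.447,.284,.2]),max_speed=.2,attitude=D(92)); st()
robot.line_to(np.array([.447,.284,.07])); st()
snap("w2",(200,100,400,300),(200,120,400,320))
hit=robot.line_to(np.array([.447,.284,.008]),max_speed=.04,stop_force=4); print(hit); st()
E
```

```text
37.52 [0.447  0.2834 0.1995] [ 0.15 -0.63 -0.72] 0.0526
38.54 [0.4476 0.2842 0.0707] [0.32 1.16 0.02] 0.0524
True
40.14 [0.4469 0.2839 0.0082] [ 0.86 -0.46  5.65] 0.0528
```

View pics/w2.png

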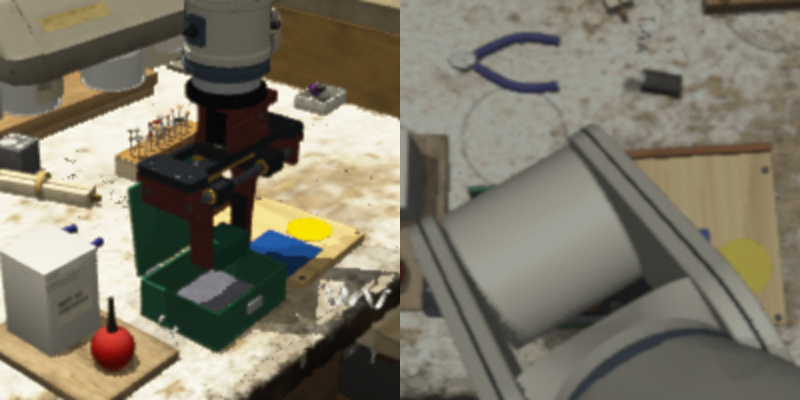

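The wax touched the floor at the expected height. Release it, then go behind the lid.

```bash
python3 - <<'E'
from h import *
robot.gripper_to(.066); st()
robot.line_to(np.array([.447,.284,.10]),max_speed=.12); robot.line_to(np.array([.447,.284,.26]),max_speed=.2)
robot.gripper_to(.0)
robot.line_to(np.array([.565,.284,.26]),max_speed=.2); st()
robot.line_to(np.array([.565,.284,.115])); st()
snap("l1",(200,100,400,300),(200,120,400,320))
E
```

```text
40.58 [0.4462 0.2835 0.0073] [0.49 0.35 0.63] 0.0661
44.27 [0.5641 0.2838 0.2595] [-0.34 -0.21  0.79] 0.0004
45.38 [0.5656 0.2843 0.116 ] [ 0.64 -0.29  0.72] 0.0003
```

View pics/l1.png

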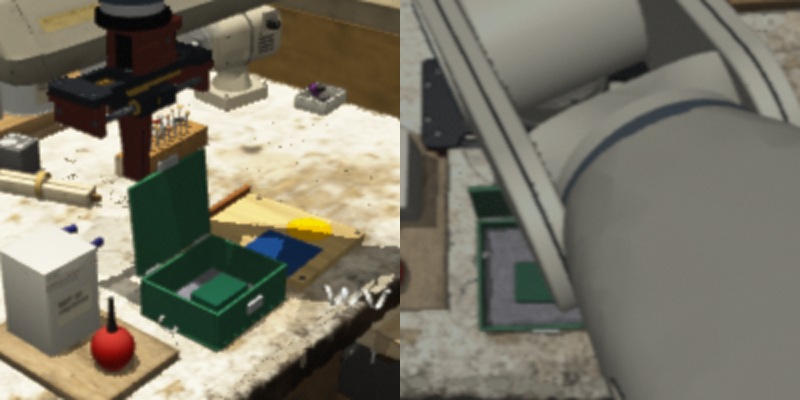

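The wax lies in the case at (220,290) and the closed fingers are behind the lid at (138,160). Push it over.

```bash
python3 - <<'E'
from h import *
hit=robot.line_to(np.array([.488,.284,.115]),max_speed=.06,stop_force=15); print(hit); st()
robot.pause(.8)
robot.line_to(np.array([.488,.284,.2]),max_speed=.2); st()
snap("l2",(200,100,400,300),(200,120,400,320))
E
```

```text
False
46.92 [0.4884 0.284  0.115 ] [-0.27  0.85  0.21] 0.0007
48.29 [0.4876 0.2838 0.1995] [-0.27  0.29 -0.81] 0.0003
```

View pics/l2.png

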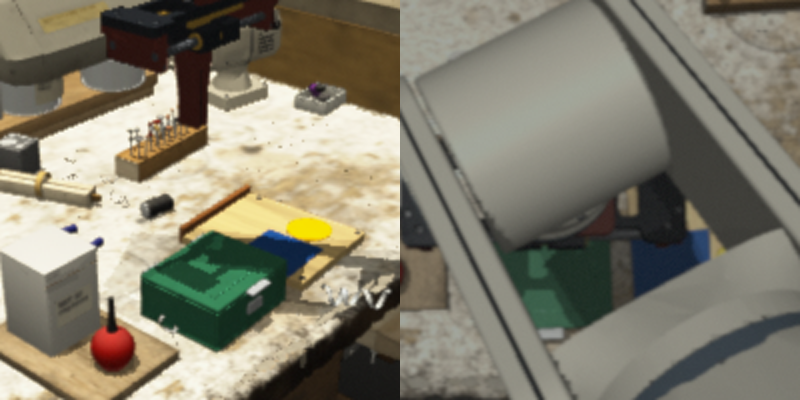

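The lid is shut flush. While the arm is here I'll press it lightly as a check, and refine the disc and square centres by colour in the pictures where they were exposed.

```bash
python3 - <<'E'
from h import *
np.set_printoptions(precision=4,suppress=True)
def seg(fn,cam,lo,hi,box):
    h=cv2.cvtColor(cv2.imread(fn),cv2.COLOR_BGR2HSV); m=cv2.inRange(h,lo,hi); k=np.zeros_like(m); k[box[1]:box[3],box[0]:box[2]]=1; m*=k
    n,l,s,c=cv2.connectedComponentsWithStats(m); i=1+s[1:,4].argmax(); (p,sz,a)=cv2.minAreaRect(np.argwhere(l==i)[:,::-1].astype(np.float32))
    return s[i],c[i],px(*c[i],.012,cam)
for fn,cam,box in(("b3_top","top",(320,170,420,300)),("w2_top","top",(320,170,420,300)),("w2_scene","scene",(300,180,400,260)),("l2_scene","scene",(300,180,400,260)),("l1_scene","scene",(300,180,400,260))):
    print(fn,"Y",*seg(f"pics/{fn}.png",cam,(20,100,60),(35,255,255),box))
    if fn in("b3_top",): print(fn,"B",*seg(f"pics/{fn}.png",cam,(100,100,30),(130,255,255),box))
def segbulb(): pass
robot.line_to(np.array([.425,.284,.2]),max_speed=.25); 
robot.line_to(np.array([.425,.284,.07])); print(robot.line_to(np.array([.425,.284,.045]),max_speed=.02,stop_force=5)); st()
robot.line_to(np.array([.425,.284,.2]),max_speed=.25); robot.gripper_to(.04); st()
E
```

```text
b3_top Y [357 239  29  29 690] [371.0826 252.9754] [0.4676 0.099  0.012 ]
b3_top B [ 320  235   36   41 1339] [336.9164 255.3122] [0.462  0.1629 0.012 ]
w2_top Y [359 239  27  28 469] [374.1493 250.3945] [0.4725 0.0932 0.012 ]
w2_scene Y [326 196  57  49 868] [354.0945 217.909 ] [0.4577 0.1137 0.012 ]
l2_scene Y [ 300  195   83   50 1091] [346.8928 216.4464] [0.4741 0.1196 0.012 ]
l1_scene Y [ 305  195   78   50 1229] [344.5745 216.1277] [0.4789 0.122  0.012 ]
True
50.73 [0.4249 0.284  0.0507] [-1.93 -0.73  8.77] 0.0005
52.25 [0.425 0.284 0.2  ] [0.16 0.45 0.1 ] 0.0399
```

```bash
python3 - <<'E'
from h import *
print("disc scene",px(354.5,214.8,.012,"scene"))
snap("p1",(160,180,280,300),(140,170,260,290))
E
```

```text
disc scene [0.4654997  0.10121282 0.012     ]
```

View pics/p1.png

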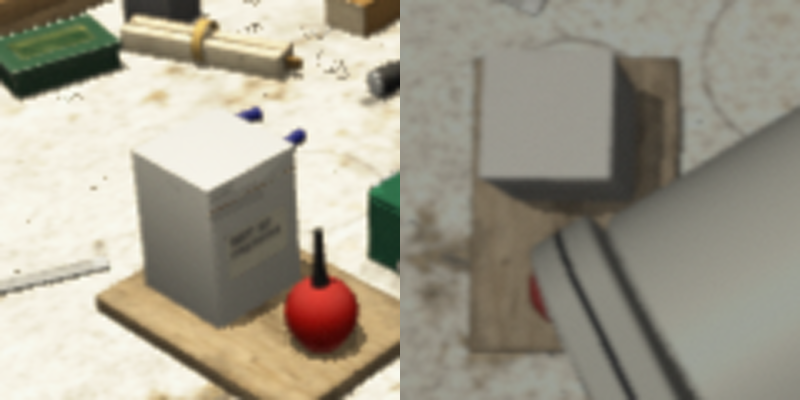

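Both still stand upright: carton top corners are at (133,150), (210,192) and (293,150), and the nozzle tip is at (318,232).

```bash
python3 - <<'E'
from h import *
s=lambda u,v,z: px(160+(u+.5)/3.333-.5,180+(v+.5)/3.333-.5,z,"scene").round(4)
t=lambda u,v,z: px(140+(u-400+.5)/3.333-.5,170+(v+.5)/3.333-.5,z).round(4)
print("tip",s(318,232,.087),"ball",s(321,313,.033)); print("carton",(s(133,150,.107)+s(293,150,.107))/2, (t(482,55,.107)+t(612,178,.107))/2)
# pick bulb
robot.line_to(np.array([.454,.4325,.25]),max_speed=.25,attitude=D(2))
robot.line_to(np.array([.454,.4325,.12]),max_speed=.15); st()
snap("p2",(160,150,280,300),None)
E
```

```text
tip [0.4522 0.4338 0.087 ] ball [0.4522 0.4341 0.033 ]
carton [0.53255 0.4371  0.107  ] [0.53545 0.4333  0.107  ]
55.08 [0.4545 0.433  0.1209] [ 0.25  0.01 -0.06] 0.0398
```

View pics/p2.png

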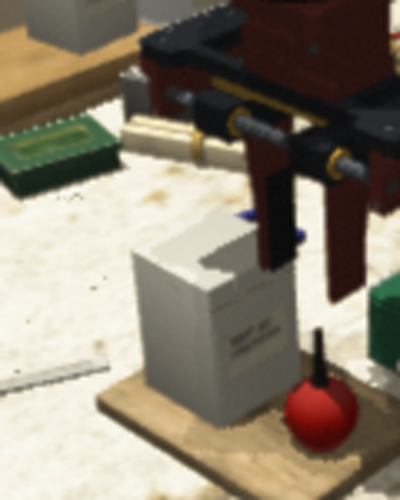

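The jaws are centred over the nozzle, with about 15 mm between the far finger and the carton. Grip and return the bulb.

```bash
python3 - <<'E'
from h import *
hit=robot.line_to(np.array([.4535,.433,.0585]),max_speed=.06,stop_force=4); print(hit); st()
if not hit:
    robot.gripper_to(.004); st()
    robot.line_to(np.array([.4535,.433,.24])); st()
    robot.line_to(np.array([.4665,.10,.24]),max_speed=.22,attitude=D(4)); st()
    robot.line_to(np.array([.4665,.10,.085])); st()
    snap("p3",(260,100,400,260),(260,120,460,320))
E
```

```text
False
56.31 [0.4538 0.4332 0.0589] [ 0.16  0.9  -0.56] 0.04
56.92 [0.4535 0.433  0.0585] [ 0.53 -0.52  0.69] 0.0081
58.28 [0.453  0.4326 0.2389] [-0.42  1.02 -1.09] 0.0084
59.95 [0.4665 0.1005 0.24  ] [-0.02  0.68  0.09] 0.0082
61.13 [0.467  0.1002 0.0856] [-0.37 -0.04  0.04] 0.0083
```

View pics/p3.png

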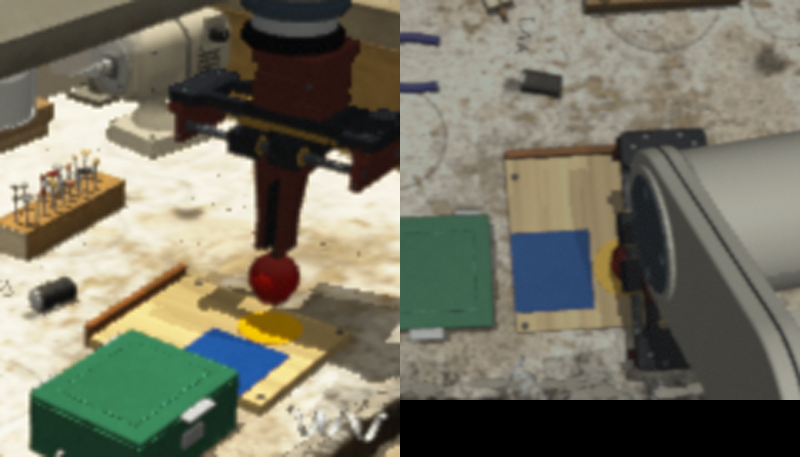

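The bulb hangs at (273,280), straight above the disc at (270,326). Set it down and fetch the carton.

```bash
python3 - <<'E'
from h import *
hit=robot.line_to(np.array([.4665,.10,.0570]),max_speed=.025,stop_force=2.5); print(hit); st()
robot.pause(.2); robot.gripper_to(.035); st()
robot.line_to(np.array([.4665,.10,.13]),max_speed=.1); robot.line_to(np.array([.4665,.10,.26]),max_speed=.2)
robot.gripper_to(.088)
robot.line_to(np.array([.535,.4355,.26]),max_speed=.25,attitude=D(2)); 
robot.line_to(np.array([.535,.4355,.15]),max_speed=.15); st()
snap("p4",(160,140,280,300),(260,170,420,300))
E
```

```text
True
62.22 [0.4666 0.1    0.0582] [ 0.53 -0.16  3.3 ] 0.0085
63.03 [0.4658 0.0998 0.0579] [-0.79 -0.72 -0.34] 0.0347
68.04 [0.5356 0.4358 0.151 ] [ 0.28 -0.13  0.08] 0.0878
```

View pics/p4.png

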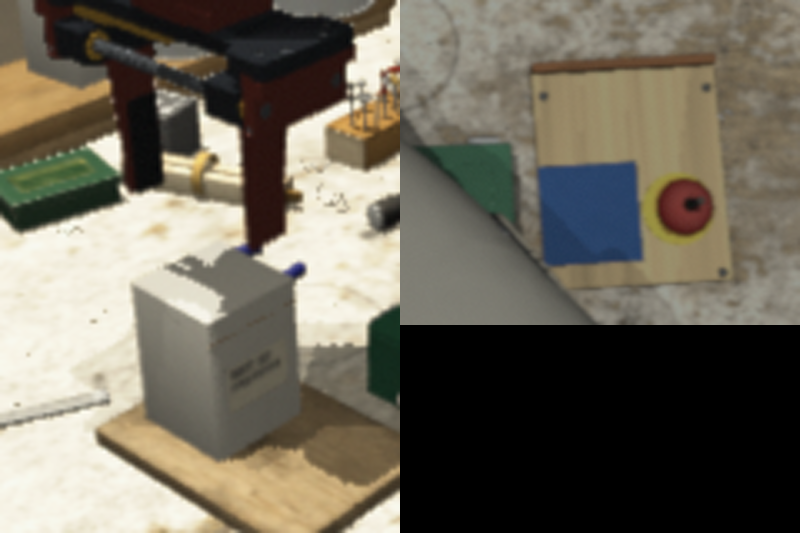

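The bulb stands upright on the disc at (685,206), and the jaws are over the carton. Pick it up and return it.

```bash
python3 - <<'E'
from h import *
hit=robot.line_to(np.array([.535,.4355,.078]),max_speed=.07,stop_force=5); print(hit); st()
if not hit:
    robot.gripper_to(.05); st()
    robot.line_to(np.array([.535,.4355,.26])); st()
    robot.line_to(np.array([.462,.1660,.26]),max_speed=.2,attitude=D(4)); st()
    robot.line_to(np.array([.462,.1660,.11])); st()
    snap("p5",(260,100,400,260),(260,120,460,320))
E
```

```text
False
69.32 [0.5354 0.4357 0.0786] [ 0.15  0.43 -0.14] 0.088
69.79 [0.5352 0.4356 0.0783] [-0.1  0.4  1.6] 0.0664
71.16 [0.5345 0.4351 0.2588] [-0.85 -0.06 -0.27] 0.066
72.71 [0.4623 0.1666 0.26  ] [-0.32  0.26 -1.11] 0.066
73.86 [0.4625 0.1663 0.1106] [ 0.   -0.6  -1.27] 0.0662
```

View pics/p5.png

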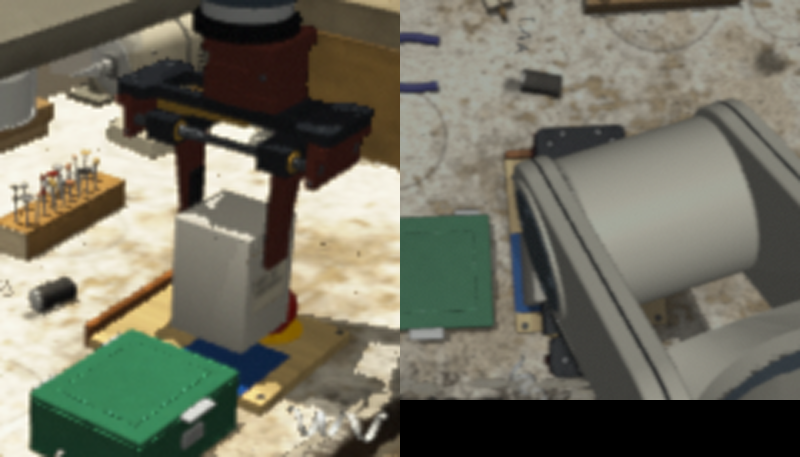

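The carton hangs above the blue square at (235,265), clear of the bulb. Set it down and retreat to look.

```bash
python3 - <<'E'
from h import *
hit=robot.line_to(np.array([.462,.1660,.0765]),max_speed=.03,stop_force=4); print(hit); st()
robot.pause(.2); robot.gripper_to(.086); st()
robot.line_to(np.array([.462,.166,.30]),max_speed=.15)
robot.move_joints([50,-20,110,0,90,15]); st()
snap("f1",(160,140,400,320),(150,120,410,310))
E
```

```text
True
74.93 [0.4618 0.1659 0.0782] [-0.27 -0.59  4.13] 0.066
75.67 [0.4611 0.1657 0.0777] [ 1.14 -0.39 -0.4 ] 0.0858
78.55 [0.1792 0.2316 0.4539] [-0.42  0.56  0.04] 0.086
```

View pics/f1.png

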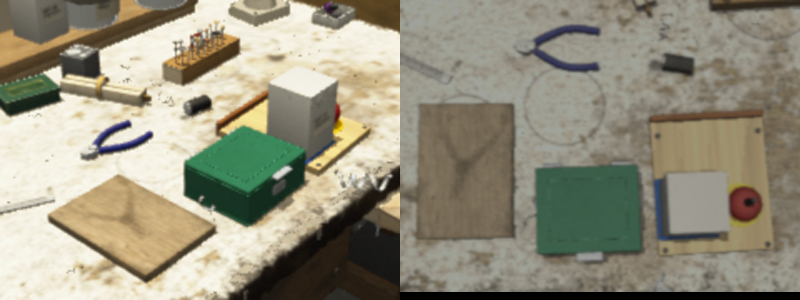

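Everything appears home. I'll compare numerically against the start pictures.

```bash
python3 - <<'E'
from h import *
for n,bx in(("top",{"bulb":(358,238,392,268),"carton":(310,225,365,275),"loupe":(315,150,348,172),"cutters":(220,130,285,172)}),("scene",{"carton":(310,175,365,240),"cutters":(200,205,255,240)})):
    a=cv2.imread(f"pics/{n}0.png",0).astype(np.float32); b=cv2.imread(f"pics/f1_{n}.png",0).astype(np.float32)
    for k,(x0,y0,x1,y1) in bx.items(): 
        s,r=cv2.phaseCorrelate(a[y0:y1,x0:x1],b[y0:y1,x0:x1]); print(n,k,np.round(s,2),round(r,2),"mean diff",np.abs(a-b)[y0:y1,x0:x1].mean().round(1))
E
python3 - <<'E'
import cv2,numpy as np
o=[cv2.resize(cv2.imread(f"pics/{f}.png")[205:285,305:405],None,fx=4,fy=4,interpolation=cv2.INTER_CUBIC) for f in("top0","f1_top")]
cv2.imwrite("pics/cmp.png",np.hstack(o))
E
```

```text
top bulb [ 0.79 -1.05] 1.16 mean diff 7.8
top carton [ 0.59 -0.35] 0.61 mean diff 9.4
top loupe [-0.02  0.  ] 0.99 mean diff 2.0
top cutters [0.01 0.51] 0.99 mean diff 2.4
scene carton [ 0.19 -0.14] 0.67 mean diff 12.8
scene cutters [-0.01  0.  ] 1.0 mean diff 0.3
```

View pics/cmp.png

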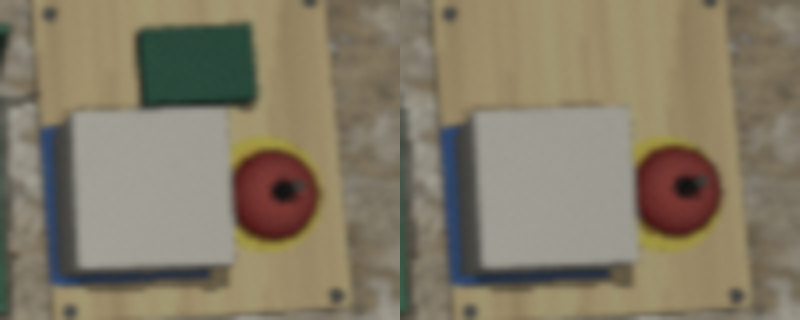

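Carton and bulb are within about 2–3 mm of their starting positions (shifts of about 1 px), and the loupe and cutters haven't moved. Handing in.

```bash
python3 - <<'E'
from h import *
st(); robot.finish_job()
E
```

```text
78.65 [0.1794 0.2316 0.4537] [ 0.19 -0.48  0.15] 0.0857
the job is handed in; nothing more can be done
```

The job is done and handed in at 78.7 s of the 144 s allowed; `finish_job` gives no verdict, so what follows is from my own checks.

**What I did:**
1. I swung the arm past the hanging shaft with it pulled in close, then stood the carton and the bulb upright on the side board.
2. I laid the wax block in the case and pushed the lid over from behind until it fell shut.
3. I put the bulb back on its yellow disc and the carton back on its blue square.

**Last checks:**
- **Lid:** a light press met its top at 50.7 mm, against 50 mm expected when shut. The wax was seen lying in the case before the lid closed.
- **Carton and bulb:** both stand upright, about 1 pixel (2–3 mm) from where they started; the limit is 15 mm.
- **Loupe and cutters:** the loupe did not shift. The cutters did not shift in the scene view; the top view gave 0.5 pixel (about 1 mm).
- **Forces:** I saw no unexpected contact in any reading. The arm is clear of everything.

**Disagreements:** the two cameras differed by up to about 5 mm in y on the first measurements, and by 1–3 mm on later ones. I used values between the two. The gripper closed to 8 mm on the nozzle, which is described as 12 mm across; it held without trouble.

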